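Open the blue dust gate and start the extractor

TASK

Get the dust extraction going: with the fingertips, push the upright lug of the blue bench dust gate until the gate is fully open, then press the green button on the control box well in, lightly, and withdraw so that it springs back. Be gentle, and leave the yellow gate, the red and black buttons and the loose things on the bench alone.

Things in the scene. Friction and masses are not known exactly. Their poses are not given: they have to be found in the camera images.
- blue_gate: Fixed bench dust port with the blue slide: black and aluminium plate 100 x 90 mm (its x, y), 14 mm high, with a square steel collar (66 x 66 mm outside, top 22 mm above the bench) round the opening in its middle. Origin: centre of the underside, on the bench. Its -x axis is the direction in which the slide opens (roughly towards the robot, turned by up to 0.5 rad); its z is up.
- blue_gate_lug (a point): Middle of the top edge of the blue lug: an upright plate on the slide, 8 mm thick (gate x), 40 mm wide (gate y), from 8 to 58 mm above the bench. Axes as the gate's. It lies 62 mm from the gate's origin towards -x when shut, 122 mm when fully open. To open, push on its face towards the collar: 25 mm free between them when shut, and the space over the collar (above 22 mm) is free too.
- blue_gate_slide (a joint): How far the blue slide is open, in m: 0 shut (blue plate covers the opening), 0.060 fully open against its stop (black opening uncovered). Needs about 2 N plus 12 N per m/s and stays where it is left. It starts 0 to 0.015.
- yellow_gate_lug (a point): The same point on the yellow lug of the other gate, of the same make and size. To be left alone.
- yellow_gate: The other fixed dust port, same make and size, with the yellow slide. To be left alone.
- station: Fixed grey control box 100 x 220 x 50 mm (its x, y, z), lying on the bench, turned by up to 0.4 rad, with three push buttons in a row along its y, 68 mm apart, in any order. Origin: centre of the underside.
- green_button_top (a point): Centre of the top face of the green button: 28 mm across, in a 44 mm aluminium collar; the top stands 71 mm above the bench when released. z is up.
- green_button (a joint): How far the green button is pressed, in m: 0 released, 0.009 fully down. It counts as pressed from 0.0045. Starts to move at 2.4 N, takes 5.2 N at half travel and 8 N right down; springs back.
- red_button_top (a point): Centre of the top face of the red button, same size. To be left alone.
- black_button_top (a point): Centre of the top face of the black button, same size. To be left alone.
- red_button (a joint): Travel of the red button, m; 0 released.
- black_button (a joint): Travel of the black button, m; 0 released.
- sanding_block: Loose cork sanding block, 64 x 107 x 34 mm. Origin: centre of the underside.
- glue_bottle: Loose white glue bottle with a red cap, 60 mm across, 170 mm high. Origin: centre of the underside.
- screw_jar: Loose glass jar with a steel lid, 64 mm across, 75 mm high. Origin: centre of the underside.
- offcut: Loose light wooden offcut, 120 x 45 x 30 mm. Origin: centre of the underside.
- pencil: Loose red flat carpenter's pencil, about 174 x 14 x 8 mm along its x. Origin: underside, in the middle of the shaft.
- screwdriver: Loose screwdriver lying along its x, handle to -x.

How it is judged:
On the way, in this order (a step that is already met when the one before it is completed fails the run):
1. the blue gate is fully open (slide at 54 mm or more of 60) (value of joint blue_gate_slide above 0.054 m), for 0.2 s.
2. the green button is pressed down (4.5 mm or more of 9) by the fingers (value of joint green_button above 0.0045 m and contact force between the fingers and green_button above 0.5 N), for 0.05 s.
At the end, for the whole second after the job is handed in: The blue slide is open by at least 54 of 60 mm, all three buttons are released (within 1.5 mm of the top), the yellow slide is within 5 mm and every loose thing within 10 mm of where it was (value of joint blue_gate_slide above 0.054 m and value of joint each of green_button, red_button, black_button below 0.0015 m and distance of yellow_gate_lug from where it was at the start of the episode below 0.005 m and distance of each of sanding_block, glue_bottle, screw_jar, offcut, pencil, screwdriver from where it was at the start of the episode below 0.01 m); the robot touches nothing.
It fails at once if the green button is pressed before the blue gate is open (value of joint green_button above 0.003 m and value of joint blue_gate_slide below 0.054 m).
It fails at once if the red or black button is pressed (over 2 mm) (value of joint any of red_button, black_button above 0.002 m).
It fails at once if the green button is pressed with more than 25 N or the blue slide pushed with more than 30 N (contact force between anything else and green_button above 25 N or contact force between anything else and blue_gate_slide above 30 N).
It fails at once if the yellow slide is moved by 5 mm or more (distance of yellow_gate_lug from where it was at the start of the episode above 0.005 m).
It fails at once if a loose thing is moved or lifted by 10 mm or more (distance of any of sanding_block, glue_bottle, screw_jar, offcut, pencil, screwdriver from where it was at the start of the episode above 0.01 m).
It also fails if it takes over 43 s, if anything falls off the work surface, if the arm or the gripper's body presses on something with over 40 N, if the wrist force passes 120 N, or if a joint passes its speed limit or range.

ROBOT

A 7-joint arm with a two-finger parallel gripper is mounted at the origin on the work surface. World frame = base frame: x ahead of the robot, y to its left, z up, the work surface at z = 0. Lengths are in m, angles in rad, forces in N, time in s.
With the tool pointing down it reaches from about 0.425 to 0.925 m from the base axis. Payload 6.8 kg.
Tool frame: the origin (TCP) lies midway between the tips of the shut fingers; the grasp point (between the pads) lies 19 mm behind it; x points along the fingers, y is the direction in which the jaws open and shut, and the axes are right-handed (so a half turn about x gives the same grasp; the last joint's range is limited). The gripper opens to 85 mm and grips with 20 to 120 N. Pads are 22 mm wide; open, the fingers measure 114 mm over their backs; the gripper's body (76 mm by 85 mm) begins 54 mm behind the grasp point. The pads swing forward as they close: fully open they stand 13 mm farther back than shut.
Start: joints at [-1.456, 0.477, 0.022, 1.555, -0.011, 1.109, -0.083], TCP at [0.149, 0.658, 0.206] pointing down, gripper open.
Joint ranges: [-2.96, 2.96], [-0.34, 2.1], [-1.41, 1.46], [0.24, 2.44], [-1.37, 4.51], [0.17, 1.92], [-2.96, 2.96]. Speed limits (rad/s): [2.39, 2.39, 3.14, 3.14, 3.14, 3.14, 3.14].

INTERFACE

Orientations are given as a rotation vector (axis times angle).
In Python, from bench import r, viewer, nets gives the robot as it stands.
- The arm moves only by the shell command python3 -m pendant 'ROWS' [FORCE]. ROWS is JSON, one flat list of numbers, 5 for each row, row after row: the finger opening in mm, from 0 to 85.4, then the shift along the tool's x, y, z in mm, then the turn about the tool's x in rad. A call has 1 to 20 rows; each row shifts and turns the commanded pose from where the row before left it, along the tool's axes as they then stand; what a row does not reach is not made up. A row lasts 1/8 s, in which the tool goes at most 62.5 mm and 10.7 degrees, less where a joint would pass 70% of its speed; a pose out of reach is approached as far as the arm can. A call with a gripper value outside its range is refused whole. The fingers move at their own pace and stop on an object; FORCE is the grip in N (left out, the last holds). Time passes only in rows, so rows that do not move let the fingers close. It gives the time, the measured TCP pose, the force and the opening at its end, in the units of the state.
- r.get_obs(): the state, without advancing time (a new reading comes with each control period).
- viewer.grab_frame(name): name is "scene" or "side" or "wrist"; returns (picture, depth): 480x640x3 uint8, red, green, blue; 480x640 float32, m along the optical axis (not along the pixel's ray), 0 where there is no reading.
- viewer.calibration(name): a dict with "mtx" (3x3 intrinsics, pixels), "world_to_cam" (4x4, takes a point from world to camera coordinates). Camera axes: x right, y up, looking along -z (the intrinsics and any distortion apply to the point x, -y, -z); pixel columns grow to the right and rows downward; lengths in m; the calibration is good to about 2 mm. The wrist camera is an equidistant fisheye: a pixel r from the principal point sees the ray r / f radians off the axis. A picture is of the moment at which its call begins: read the wrist's pose just before it. calibration takes no time and is no camera call; for the wrist camera it gives the pose at the moment of the call.
- r.hand_in(): hands the job in, once; it reports no verdict.
Trained networks look in the newest picture that a camera, given by its name, has taken for a name from the list of things; names that differ only in an ending like _2 or _b are one class to them, and where a whole thing is asked for, a point or a joint stands for the part that bears it (a point fixed in the world has none). Each returns a list of dicts, best first, with "score" (0 to 1); they miss things now and then, are a little off and sometimes report something else, mostly with a low value. They report only what shows in the picture. A call takes as long as a camera call.
- nets.look_for(name, camera): "location" ([x, y, z] in m, in world coordinates, good to about 4 mm: the middle of the surface that is visible of it).
- nets.silhouettes(name, camera): "mask" (480x640 bool, what is visible of it).
The state is a dict: "clock": time; "joints": joint angles; "qvel": joint speeds; "tau": joint torques, N m; "tcp_pos": TCP position; "orientation": TCP orientation; "contact_force": force on the tool from outside, world axes, zero at the start; "moment": the same for the moment, N m; "grip_width": finger opening in m.
Only numpy, scipy, OpenCV 4.12 (cv2) and the standard library are available. Lean on these libraries where they do the work, as an engineer would, in place of code of your own. Each camera call takes 0.05 s, during which the arm holds its last target. There are 200 camera calls.

## Working session

There is one attempt and no reset: what is moved stays moved. The work goes in short steps, Python scripts to look and compute and a shell command to move; the robot and the scene stay as the last step left them, time stands still between calls to the robot, and variables do not carry over. Pictures are saved under pics/ and viewed, about 8 in all and at most 12, crops included, and the job is handed in when it is done.

```bash
ls; mkdir -p pics; cat > h.py <<'E'
import numpy as np,cv2
from scipy.spatial.transform import Rotation as R
from bench import r,viewer,nets
def cloud(cam,d,K=None):
    c=viewer.calibration(cam);K=np.array(c["mtx"]);T=np.linalg.inv(np.array(c["world_to_cam"]))
    v,u=np.mgrid[0:480,0:640]
    p=np.stack([(u-K[0,2])/K[0,0]*d,-(v-K[1,2])/K[1,1]*d,-d],-1)
    return p@T[:3,:3].T+T[:3,3]
E
python3 - <<'E'
from h import *
o=r.get_obs();print(o["clock"],o["tcp_pos"],R.from_rotvec(o["orientation"]).as_matrix().round(3),o["grip_width"])
for cam in("scene","side"):
    im,d=viewer.grab_frame(cam);cv2.imwrite(f"pics/{cam}0.png",im[:,:,::-1]);np.save(f"{cam}0.npy",d)
    print(cam,viewer.calibration(cam).keys())
    for n in("blue_gate","blue_gate_lug","yellow_gate_lug","green_button_top","red_button_top","black_button_top","station"):
        print(n,[(np.round(x["location"],3).tolist(),round(x["score"],2)) for x in nets.look_for(n,cam)[:2]])
E
```

```text
pics
0.0 [0.14900533 0.65766556 0.20522007] [[-0.     0.221  0.975]
 [-0.002  0.975 -0.221]
 [-1.    -0.002  0.   ]] 0.08543818790073907
scene dict_keys(['mtx', 'world_to_cam'])
blue_gate [([0.63, -0.036, 0.013], 0.86)]
blue_gate_lug [([0.577, -0.042, 0.009], 0.68)]
yellow_gate_lug [([0.461, -0.299, 0.01], 0.74)]
green_button_top [([0.487, 0.364, 0.073], 0.57)]
red_button_top [([0.509, 0.234, 0.075], 0.64)]
black_button_top [([0.5, 0.298, 0.076], 0.51)]
station [([0.536, 0.303, 0.046], 0.63)]
side dict_keys(['mtx', 'world_to_cam'])
blue_gate [([0.62, -0.03, 0.009], 0.86)]
blue_gate_lug []
yellow_gate_lug [([0.492, -0.3, 0.01], 0.71)]
green_button_top [([0.48, 0.374, 0.077], 0.55)]
red_button_top [([0.497, 0.307, 0.073], 0.54), ([0.5, 0.241, 0.077], 0.53)]
black_button_top [([0.493, 0.302, 0.07], 0.52), ([0.714, 0.275, 0.05], 0.25)]
station [([0.484, 0.335, 0.052], 0.94)]
```

View pics/scene0.png

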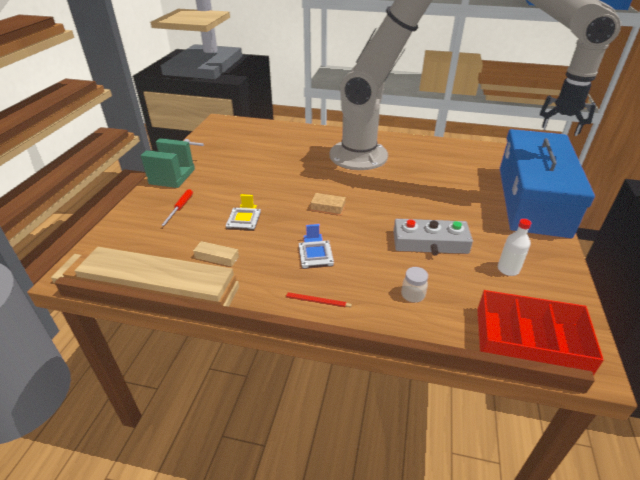

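View pics/side0.png

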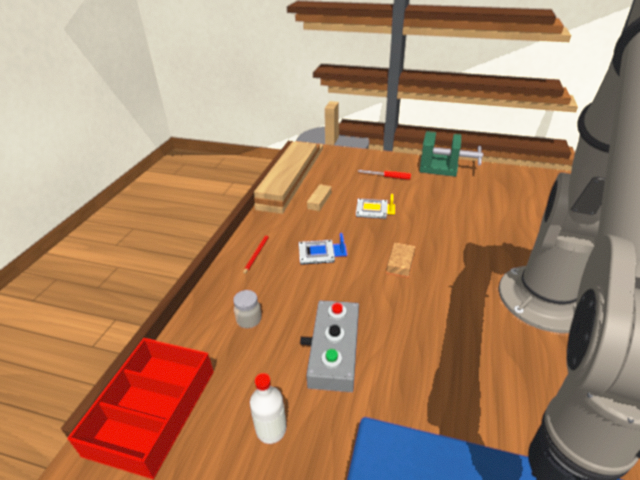

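The scene view shows the blue lug at about (313,232) with its gate at (316,255), and the station at (432,235) with the buttons red, black, green from left to right. The side view agrees: blue lug (341,245), green button (331,356). Next I'll measure these points from the depth images.

```bash
python3 - <<'E'
from h import *
o=r.get_obs()
allp=[]
for cam in("scene","side"):
    im=cv2.imread(f"pics/{cam}0.png");d=np.load(f"{cam}0.npy");P=cloud(cam,d)
    hsv=cv2.cvtColor(im,cv2.COLOR_BGR2HSV)
    ok=(d>0)&(P[...,0]>.3)&(P[...,0]<.95)&(abs(P[...,1])<.5)&(P[...,2]>-.01)
    def rep(n,m):
        p=P[m];print(cam,n,len(p),"med",np.median(p,0).round(4),"min",np.percentile(p,3,0).round(3),"max",np.percentile(p,97,0).round(3))
    blue=ok&(hsv[...,0]>105)&(hsv[...,0]<130)&(hsv[...,1]>150)&(P[...,1]<.15)
    rep("bluelug",blue&(P[...,2]>.028)); rep("bluelow",blue&(P[...,2]<.02))
    rep("bluelugtop",blue&(P[...,2]>.05))
    rep("bluelugmid",blue&(P[...,2]>.03)&(P[...,2]<.05))
    g=ok&(hsv[...,0]>45)&(hsv[...,0]<85)&(hsv[...,1]>120)&(P[...,2]>.06)&(P[...,1]>.1)
    rep("green",g)
    red=ok&((hsv[...,0]<6)|(hsv[...,0]>174))&(hsv[...,1]>170)&(P[...,2]>.06)&(P[...,2]<.09)&(P[...,0]<.6)&(P[...,1]>.1);rep("red",red)
    near=ok&(P[...,0]>.53)&(P[...,0]<.72)&(P[...,1]>-.13)&(P[...,1]<.08)&(P[...,2]>.006)
    p=P[near&~blue][:,:2].astype(np.float32);rect=cv2.minAreaRect(p);print("plate rect",rect)
    sb=ok&(P[...,0]>.38)&(P[...,0]<.53)&(P[...,1]>-.2)&(P[...,1]<.1)&(P[...,2]>.02)
    rep("block",sb)
    st=ok&(P[...,2]>.04)&(P[...,2]<.056)&(P[...,0]<.58)&(P[...,1]>.15)&(P[...,1]<.45)
    print("station",cv2.minAreaRect(P[st][:,:2].astype(np.float32)))
    tb=(d>0)&(P[...,1]>.42)&(P[...,1]<.6)&(P[...,0]>.1)&(P[...,0]<.6)&(P[...,2]>.1); rep("toolbox",tb)
    j=ok&(P[...,2]>.06)&(P[...,0]>.58)&(P[...,1]>-.1); rep("tall",j)
E
```

```text
scene bluelug 13 med [ 0.567  -0.0498  0.0557] min [ 0.561 -0.063  0.052] max [ 0.574 -0.04   0.058]
scene bluelow 208 med [ 0.6218 -0.0343  0.0101] min [ 0.562 -0.069  0.006] max [ 0.649 -0.006  0.014]
scene bluelugtop 13 med [ 0.567  -0.0498  0.0557] min [ 0.561 -0.063  0.052] max [ 0.574 -0.04   0.058]
  return _methods._mean(a, axis=axis, dtype=dtype,
  ret = um.true_divide(
Traceback (most recent call last):
IndexError: index -1 is out of bounds for axis 0 with size 0
```

```bash
python3 - 2>/dev/null <<'E'
from h import *
for cam in("scene","side"):
    im=cv2.imread(f"pics/{cam}0.png");d=np.load(f"{cam}0.npy");P=cloud(cam,d)
    hsv=cv2.cvtColor(im,cv2.COLOR_BGR2HSV)
    ok=(d>0)&(P[...,0]>.3)&(P[...,0]<.95)&(abs(P[...,1])<.5)&(P[...,2]>-.01)
    def rep(n,m):
        p=P[m]
        if len(p)<4: print(cam,n,len(p));return
        print(cam,n,len(p),"med",np.median(p,0).round(4),"min",np.percentile(p,3,0).round(3),"max",np.percentile(p,97,0).round(3))
    blue=ok&(hsv[...,0]>105)&(hsv[...,0]<130)&(hsv[...,1]>150)&(P[...,1]<.15)
    rep("bluelug",blue&(P[...,2]>.022)); rep("bluelow",blue&(P[...,2]<.02)&(P[...,0]>.58))
    g=ok&(hsv[...,0]>45)&(hsv[...,0]<85)&(hsv[...,1]>120)&(P[...,2]>.06)&(P[...,1]>.1)
    rep("green",g)
    red=ok&((hsv[...,0]<6)|(hsv[...,0]>174))&(hsv[...,1]>170)&(P[...,2]>.06)&(P[...,2]<.09)&(P[...,0]<.6)&(P[...,1]>.1);rep("red",red)
    w=ok&(hsv[...,1]<60)&(P[...,0]>.53)&(P[...,0]<.72)&(P[...,1]>-.13)&(P[...,1]<.08)&(P[...,2]>.006)
    print("plate rect",cv2.minAreaRect(P[w][:,:2].astype(np.float32)))
    sb=ok&(P[...,0]>.38)&(P[...,0]<.53)&(P[...,1]>-.2)&(P[...,1]<.1)&(P[...,2]>.025)
    rep("block",sb)
    st=ok&(P[...,2]>.04)&(P[...,2]<.056)&(P[...,0]<.58)&(P[...,1]>.15)&(P[...,1]<.45)
    rep("station",st);print(cv2.minAreaRect(P[st][:,:2].astype(np.float32)))
    rep("toolbox",(d>0)&(P[...,1]>.42)&(P[...,1]<.6)&(P[...,0]>.1)&(P[...,0]<.6)&(P[...,2]>.1))
    rep("tall",ok&(P[...,2]>.06)&(P[...,0]>.58)&(P[...,1]>-.1))
    print(P[245,341] if cam=="side" else P[232,313], P[198,328] if cam=="scene" else P[258,400])
E
```

```text
scene bluelug 13 med [ 0.567  -0.0498  0.0557] min [ 0.561 -0.063  0.052] max [ 0.574 -0.04   0.058]
scene bluelow 161 med [ 0.6289 -0.0311  0.0102] min [ 0.586 -0.062  0.007] max [ 0.652 -0.005  0.014]
scene green 47 med [0.4907 0.368  0.0733] min [0.475 0.357 0.065] max [0.497 0.377 0.076]
scene red 49 med [0.5123 0.2333 0.0732] min [0.498 0.224 0.066] max [0.52  0.244 0.076]
plate rect ((0.620006263256073, -0.033311739563941956), (0.14153361320495605, 0.09006267786026001), 20.375137329101562)
scene block 278 med [ 0.4042 -0.0426  0.0327] min [ 0.381 -0.092  0.026] max [0.422 0.006 0.036]
scene station 1249 med [0.5169 0.2986 0.0488] min [0.445 0.196 0.041] max [0.556 0.404 0.054]
((0.49655741453170776, 0.2991173267364502), (0.10801442712545395, 0.2201421558856964), 7.991011619567871)
scene toolbox 3279 med [0.2185 0.5548 0.1642] min [0.127 0.497 0.105] max [0.587 0.597 0.615]
scene tall 799 med [0.7478 0.4291 0.0697] min [0.585 0.241 0.061] max [0.902 0.498 0.08 ]
[ 0.57460999 -0.04825751  0.03688816] [ 0.38327911 -0.0433374   0.03491532]
side bluelug 41 med [ 0.5591 -0.0339  0.04
[... 309 characters left out ...]
 ] max [0.512 0.249 0.079]
plate rect ((0.6322355270385742, -0.02285652607679367), (0.10198457539081573, 0.0926271304488182), 20.245962142944336)
side block 332 med [ 0.398  -0.0315  0.0365] min [ 0.381 -0.089  0.029] max [0.415 0.011 0.039]
side station 2669 med [0.4846 0.3279 0.0519] min [0.436 0.202 0.046] max [0.545 0.412 0.055]
((0.49254101514816284, 0.30271264910697937), (0.10010600090026855, 0.2231532335281372), 9.152751922607422)
side toolbox 12260 med [0.1803 0.5595 0.168 ] min [0.146 0.443 0.118] max [0.564 0.597 0.685]
side tall 975 med [0.7437 0.4334 0.0712] min [0.702 0.245 0.061] max [0.897 0.493 0.079]
[ 0.55943014 -0.03342629  0.04281939] [ 0.38627763 -0.02519103  0.03651997]
```

The gate yaw is about 0.355, its origin about (0.630,-0.026). I'll raise the tool, shut the fingers and fly over.

```bash
python3 -m pendant '[85,-20,0,0,0, 85,-40,0,0,0, 0,-20,-15,16,0, 0,0,-36,38,0, 0,0,-36,38,0, 0,0,-36,38,0, 0,0,-36,38,0, 0,0,-36,38,0, 0,0,-36,38,0, 0,0,-36,38,0, 0,0,-36,38,0, 0,0,-36,38,0, 0,0,-36,38,0, 0,0,-36,38,0, 0,0,-36,38,0, 0,0,-36,38,0, 0,0,-36,38,0, 0,0,-36,38,0, 0,0,-14,21,0, 0,0,0,0,0]' 20; python3 -m pendant '[0,20,0,0,-0.15, 0,20,0,0,-0.15, 0,20,0,0,-0.14, 0,20,0,0,-0.14, 0,0,0,0,0]'
python3 - <<'E'
from h import *
o=r.get_obs();print(o["clock"],o["tcp_pos"],R.from_rotvec(o["orientation"]).as_matrix().round(3))
c=viewer.calibration("wrist");print(c)
im,d=viewer.grab_frame("wrist");cv2.imwrite("pics/w1.png",im[:,:,::-1]);np.save("w1.npy",d)
print([(x["location"],x["score"]) for x in nets.look_for("blue_gate_lug","wrist")])
im,d=viewer.grab_frame("side");cv2.imwrite("pics/s1.png",cv2.resize(im[150:330,230:470],None,fx=3,fy=3)[:,:,::-1])
E
```

```text
clock: 3.3
tcp_pos: [0.616, -0.0329, 0.286]
orientation: [0.177, 1.563, -0.179]
contact_force: [-0.7, 0.0, 0.6]
grip_width: 0.0001
clock: 3.92
tcp_pos: [0.6138, -0.0292, 0.205]
orientation: [-0.28, 1.556, 0.282]
contact_force: [0.3, 0.1, 0.0]
grip_width: -0.0001
3.925 [ 0.61378938 -0.02922526  0.20496089] [[-0.003 -0.35   0.937]
 [ 0.001  0.937  0.35 ]
 [-1.     0.002 -0.003]]
{'mtx': array([[371.64829954,   0.        , 324.33600631],
       [  0.        , 371.64829954, 236.27138676],
       [  0.        ,   0.        ,   1.        ]]), 'world_to_cam': array([[-3.50102148e-01,  9.36711071e-01,  9.24525807e-04,
         2.42028642e-01],
       [-8.89713729e-01, -3.32227539e-01, -3.13104363e-01,
         5.77128179e-01],
       [-2.92981170e-01, -1.10441073e-01,  9.49718276e-01,
        -2.03271340e-01],
       [ 0.00000000e+00,  0.00000000e+00,  0.00000000e+00,
         1.00000000e+00]])}
[([0.6063, -0.0389, 0.0125], 0.69), ([0.5181, -0.2942, 0.0077], 0.2)]
```

View pics/w1.png

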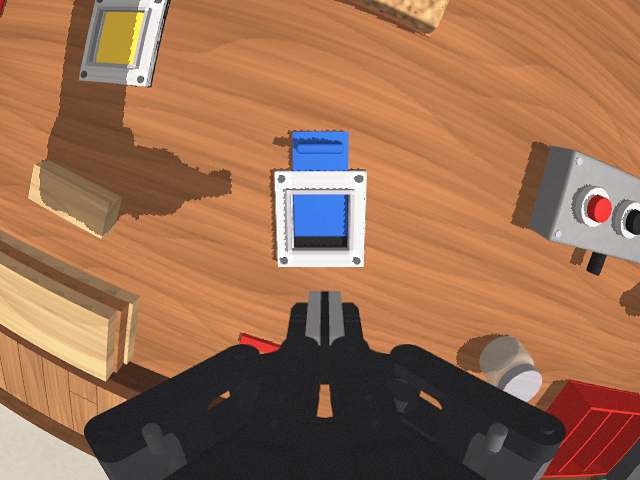

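The wrist view shows the lug's top edge at about (319,146), the plate corners at (274,171), (366,171), (364,267) and (278,267), and a dark strip that means the slide is already a little open. I'll intersect the pixel rays with the known heights.

```bash
cat >> h.py <<'E'
def ray(c,u,v,z):
    K=np.array(c["mtx"]);T=np.linalg.inv(np.array(c["world_to_cam"]))
    a=np.array([(u-K[0,2])/K[0,0],(v-K[1,2])/K[1,1]]);t=np.linalg.norm(a);a=a/t*np.sin(t)
    w=T[:3,:3]@np.array([a[0],-a[1],-np.cos(t)]);o=T[:3,3]
    return o+w*(z-o[2])/w[2]
E
python3 - <<'E'
from h import *
c=viewer.calibration("wrist")
q=[ray(c,u,v,.014)[:2] for u,v in((274,171),(366,171),(364,267),(278,267))];print(np.round(q,4))
o=np.mean(q,0);ax=q[3]+q[2]-q[0]-q[1];yaw=np.arctan2(ax[1],ax[0]);print("origin",o,yaw,np.linalg.norm(ax)/2)
X=np.array([np.cos(yaw),np.sin(yaw)]);Y=np.array([-X[1],X[0]])
for u,v in((297,147),(343,147),(319,142),(319,152)):
    p=ray(c,u,v,.058)[:2];print("lug",p,(p-o)@X,(p-o)@Y)
t=r.get_obs()["tcp_pos"][:2];print("tcp in gate",(t-o)@X,(t-o)@Y)
E
```

```text
[[ 0.607  -0.0864]
 [ 0.5756 -0.0016]
 [ 0.6708  0.035 ]
 [ 0.7027 -0.0506]]
origin [ 0.63905594 -0.02589466] 0.36265621633066353 0.10208313774953283
lug [ 0.57250246 -0.07114733] -0.0782784776741664 -0.018698895793846235
lug [ 0.55895525 -0.03446044] -0.07792955220268774 0.02040779034773706
lug [ 0.56207745 -0.05503948] -0.08231102495251368 5.962700874718806e-05
lug [ 0.57014919 -0.05206367] -0.07370858698625007 -2.1634430002041888e-05
tcp in gate -0.02323271367049284 0.004288697719095297
```

```bash
python3 -c "
import cv2;im=cv2.imread('pics/w1.png');cv2.imwrite('pics/w1c.png',cv2.resize(im[110:290,220:420],None,fx=3.5,fy=3.3,interpolation=2))"
```

```text
(no output)
```

View pics/w1c.png

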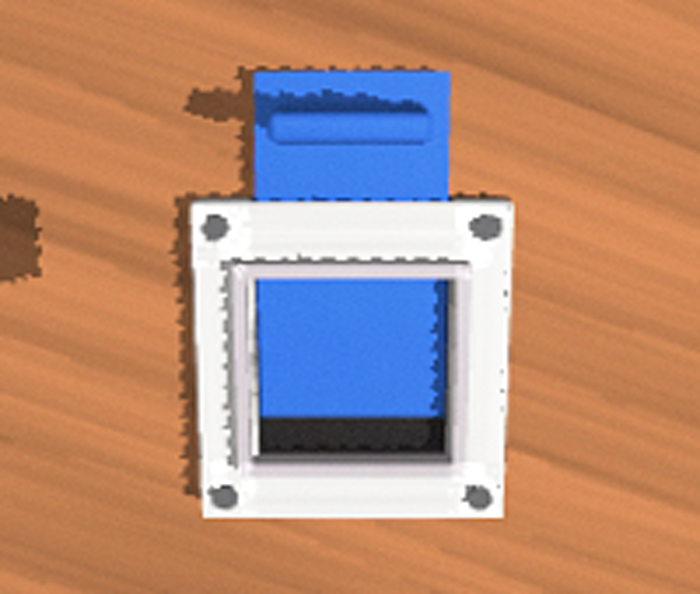

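```bash
python3 -m pendant '[0,25,-2,0,0, 0,25,-3,0,0, 0,25,0,0,0, 0,25,0,0,0, 0,25,0,0,0, 0,20,0,0,0, 0,15,0,0,0, 0,9,0,0,0, 0,0,0,0,0]'; python3 -m pendant '[0,0,0,-10,0, 0,0,0,-10,0, 0,0,0,-6,0, 0,0,0,-4,0, 0,0,0,-4,0, 0,0,0,-4,0, 0,0,0,-4,0, 0,0,0,-4,0, 0,0,0,-4,0]'; python3 - <<'E'
from h import *
im,d=viewer.grab_frame("wrist");cv2.imwrite("pics/w2.png",im[:,:,::-1])
E
```

```text
clock: 5.2
tcp_pos: [0.617, -0.0355, 0.0369]
orientation: [-0.28, 1.553, 0.28]
contact_force: [0.6, -0.7, 0.4]
grip_width: -0.0001
clock: 6.32
tcp_pos: [0.57, -0.053, 0.0372]
orientation: [-0.28, 1.553, 0.28]
contact_force: [0.6, -0.4, -0.2]
grip_width: -0.0002
```

View pics/w2.png

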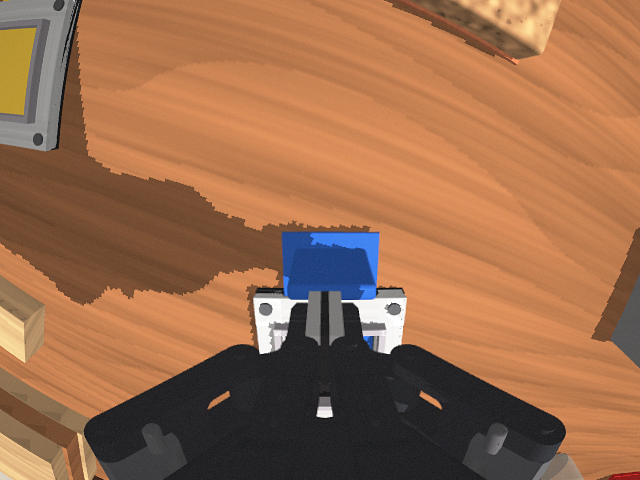

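The fingers are centred on the lug, whose top is at (330,290), and are close to its face. Continuing to push slowly.

```bash
python3 -m pendant '[0,0,0,-4,0, 0,0,0,-4,0, 0,0,0,-4,0, 0,0,0,-4,0]'; python3 -m pendant '[0,0,0,-4,0, 0,0,0,-4,0, 0,0,0,-4,0]'; python3 -m pendant '[0,0,0,-3,0]';  python3 - <<'E'
from h import *
im,d=viewer.grab_frame("wrist");cv2.imwrite("pics/w3.png",im[:,:,::-1])
im2,d=viewer.grab_frame("side");
a=cv2.resize(im2[200:300,270:430],(640,400),interpolation=cv2.INTER_CUBIC)
cv2.imwrite("pics/c3.png",np.vstack([a,im[180:380,:640]])[:,:,::-1])
E
```

```text
clock: 6.88
tcp_pos: [0.555, -0.0586, 0.0372]
orientation: [-0.28, 1.553, 0.28]
contact_force: [0.3, 0.3, 0.1]
grip_width: -0.0001
clock: 7.25
tcp_pos: [0.5438, -0.0628, 0.0372]
orientation: [-0.28, 1.553, 0.28]
contact_force: [-0.2, 0.5, -0.9]
grip_width: -0.0002
clock: 7.38
tcp_pos: [0.541, -0.0638, 0.0372]
orientation: [-0.28, 1.553, 0.28]
contact_force: [0.4, 0.7, -0.5]
grip_width: 0.0003
```

View pics/c3.png

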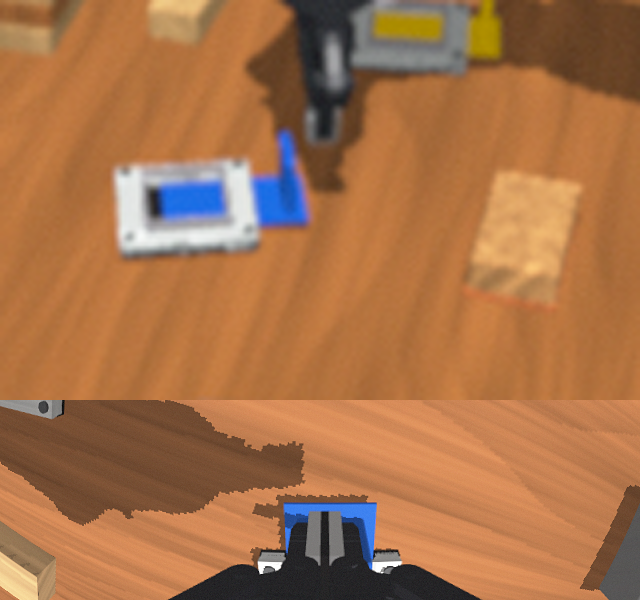

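The slide hasn't moved, and the side view shows the fingertip beyond and above the lug. I'll compare the reported TCP with what the cameras see.

```bash
python3 - <<'E'
from h import *
o=r.get_obs();t=np.array(o["tcp_pos"])
for cam in("scene","side"):
    im,d=viewer.grab_frame(cam);cv2.imwrite(f"pics/{cam}4.png",im[:,:,::-1])
    c=viewer.calibration(cam);K=np.array(c["mtx"]);W=np.array(c["world_to_cam"])
    def px(p):
        q=W[:3,:3]@p+W[:3,3];return (K[0,2]+K[0,0]*q[0]/-q[2],K[1,2]+K[1,1]*q[1]/q[2]),-q[2]
    print(cam,"tcp px",px(t),"lug px",px(np.array([.566,-.0525,.058])))
    P=cloud(cam,d)
    if cam=="side":
        for v,u in((232,350),(228,351),(224,351),(240,342),(245,341)): print(u,v,im[v,u],P[v,u].round(4))
    m=(d>0)&(abs(P[...,0]-t[0])<.05)&(abs(P[...,1]-t[1])<.06)&(P[...,2]>.03)&(P[...,2]<.13)
    hsv=cv2.cvtColor(im,cv2.COLOR_RGB2HSV)
    b=(hsv[...,0]>105)&(hsv[...,0]<130)&(hsv[...,1]>150)
    q=P[m&~b];i=np.argsort(q[:,2])
    print("lowest fingers",len(q),q[i[:12]].round(3).tolist())
    q=P[m&b];print("blue",len(q),q.min(0).round(3),q.max(0).round(3),np.median(q,0).round(3))
E
python3 - <<'E'
import cv2
im=cv2.imread("pics/scene4.png");cv2.imwrite("pics/scene4c.png",cv2.resize(im[180:290,250:380],None,fx=5,fy=5,interpolation=2))
E
```

```text
scene tcp px ((np.float64(310.65020427109476), np.float64(224.5689187674285)), np.float64(1.3605955386146862)) lug px ((np.float64(312.2400505740153), np.float64(224.54783319682116)), np.float64(1.3265092688939497))
lowest fingers 334 [[0.576, -0.067, 0.031], [0.57, -0.062, 0.031], [0.567, -0.047, 0.031], [0.565, -0.035, 0.032], [0.569, -0.053, 0.032], [0.567, -0.044, 0.032], [0.574, -0.07, 0.032], [0.571, -0.058, 0.032], [0.566, -0.057, 0.033], [0.562, -0.036, 0.033], [0.575, -0.067, 0.033], [0.568, -0.062, 0.034]]
blue 58 [ 0.559 -0.067  0.031] [ 0.578 -0.037  0.06 ] [ 0.568 -0.05   0.048]
side tcp px ((np.float64(349.54526336849005), np.float64(241.2356747659186)), np.float64(1.2904250846279692)) lug px ((np.float64(340.41225375165834), np.float64(236.6525244585387)), np.float64(1.2744418420370662))
350 232 [31 32 36] [ 0.5386 -0.0565  0.0771]
351 228 [29 34 36] [ 0.5347 -0.0507  0.0964]
351 224 [35 34 38] [ 0.5279 -0.0173  0.135 ]
342 240 [ 55 113 229] [ 0.5562 -0.0319  0.063 ]
341 245 [ 22  82 173] [ 0.5595 -0.0338  0.0425]
lowest fingers 114 [[0.565, -0.044, 0.041], [0.566, -0.047, 0.042], [0.566, -0.046, 0.047], [0.554, -0.037, 0.048], [0.566, -0.048, 0.049], [0.566, -0.049, 0.052], [0.554, -0.033, 0.055], [0.566, -0.049, 0.055], [0.554, -0.035, 0.058], [0.555, -0.039, 0.058], [0.567, -0.05, 0.058], [0.555, -0.04, 0.061]]
blue 40 [ 0.553 -0.068  0.031] [ 0.569 -0.029  0.063] [ 0.559 -0.035  0.054]
```

View pics/scene4c.png

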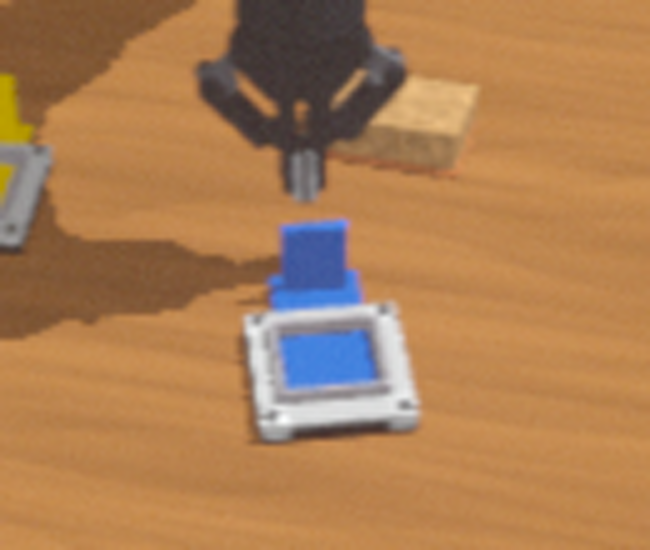

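Both views agree: the visible tips sit about 5 px above the projected TCP, so the fingers passed over the lug, which is untouched. I'll triangulate the real fingertip.

```bash
python3 - <<'E'
from h import *
A=[];px={"scene":(310.4,219.8),"side":(350.5,235)}
Ms=[]
for cam in px:
    c=viewer.calibration(cam);Ms.append(np.array(c["mtx"])@np.diag([1,-1,-1])@np.array(c["world_to_cam"])[:3])
X=cv2.triangulatePoints(Ms[0],Ms[1],np.array(px["scene"]),np.array(px["side"]));X=X[:3,0]/X[3]
print("tip",X,"tcp",r.get_obs()["tcp_pos"])
for M,p in zip(Ms,px.values()):
    q=M@np.r_[X,1];print(q[:2]/q[2],p)
# lug top by triangulation
L=cv2.triangulatePoints(Ms[0],Ms[1],np.array([250+316/5,180+224/5]),np.array([270+287/4,200+133/4]));print("lug top",L[:3,0]/L[3])
E
```

```text
tip [ 0.53996526 -0.06580776  0.05679063] tcp [ 0.54131643 -0.06368895  0.03720986]
[310.03949505 219.20315827] (310.4, 219.8)
[350.1137834  235.63895302] (350.5, 235)
lug top [ 0.56561862 -0.05291296  0.06340032]
```

The real tips sit about 20 to 22 mm above the reported TCP, with xy agreeing. I'll go back over the lug, higher up, and come down with the reported z at about 15 mm.

```bash
python3 -m pendant '[0,-25,0,0,0, 0,-5,0,10,0, 0,0,0,20,0, 0,0,0,20,0, 0,0,0,20,0, 0,0,0,6,0, 0,10,0,0,0, 0,12,0,0,0, 0,8,0,0,0, 0,0,0,0,0]'; python3 -m pendant '[0,7,0,0,0, 0,7,0,0,0, 0,6,0,0,0, 0,0,0,0,0]'; python3 - <<'E'
from h import *
for cam in("scene","side"):
    im,d=viewer.grab_frame(cam)
    s=im[180:290,250:380] if cam=="scene" else im[190:300,270:400]
    s=cv2.resize(s,None,fx=3,fy=3,interpolation=2)
    a=s if cam=="scene" else np.hstack([a,s])
cv2.imwrite("pics/c5.png",a[:,:,::-1])
E
```

```text
clock: 8.82
tcp_pos: [0.6114, -0.0374, 0.0362]
orientation: [-0.28, 1.555, 0.28]
contact_force: [-0.3, -0.3, -0.4]
grip_width: 0.0001
clock: 9.32
tcp_pos: [0.612, -0.0371, 0.0166]
orientation: [-0.28, 1.554, 0.28]
contact_force: [-0.5, -0.1, 0.3]
grip_width: -0.0001
```

View pics/c5.png

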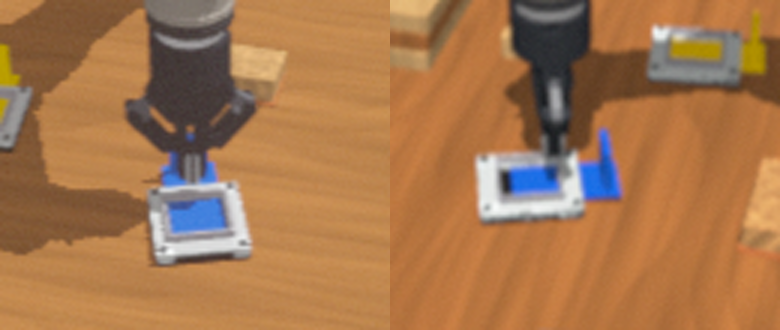

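The tips are now clearly below the lug's top, over the collar edge, with no contact. Pushing.

```bash
python3 -m pendant '[0,0,0,-10,0, 0,0,0,-10,0, 0,0,0,-6,0, 0,0,0,-4,0, 0,0,0,-4,0, 0,0,0,-4,0, 0,0,0,-4,0]'; python3 -m pendant '[0,0,0,-4,0, 0,0,0,-4,0, 0,0,0,-4,0, 0,0,0,-4,0]'; python3 -m pendant '[0,0,0,-4,0, 0,0,0,-4,0, 0,0,0,-3,0]'; python3 - <<'E'
from h import *
for cam in("scene","side"):
    im,d=viewer.grab_frame(cam)
    s=im[180:290,250:380] if cam=="scene" else im[190:300,270:400]
    s=cv2.resize(s,None,fx=3,fy=3,interpolation=2)
    a=s if cam=="scene" else np.hstack([a,s])
cv2.imwrite("pics/c6.png",a[:,:,::-1])
E
```

```text
clock: 10.3
tcp_pos: [0.5738, -0.0516, 0.0173]
orientation: [-0.281, 1.551, 0.28]
contact_force: [2.3, 1.2, -1.6]
grip_width: 0.0002
clock: 10.8
tcp_pos: [0.558, -0.0575, 0.0173]
orientation: [-0.28, 1.552, 0.28]
contact_force: [1.9, 0.6, -0.3]
grip_width: 0.0
clock: 11.18
tcp_pos: [0.5476, -0.0613, 0.0172]
orientation: [-0.28, 1.553, 0.28]
contact_force: [2.1, 1.1, 0.2]
grip_width: -0.0
```

View pics/c6.png

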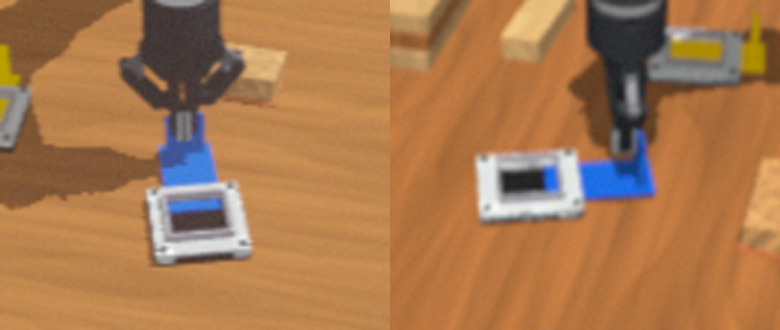

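The slide is moving at about 2.3 N and the opening is mostly uncovered. On to the stop in small steps.

```bash
python3 -m pendant '[0,0,0,-4,0, 0,0,0,-3,0, 0,0,0,-3,0]'; python3 -m pendant '[0,0,0,-2,0]'; python3 -m pendant '[0,0,0,-2,0]';
```

```text
clock: 11.65
tcp_pos: [0.5383, -0.0649, 0.0172]
orientation: [-0.28, 1.553, 0.28]
contact_force: [2.5, 1.1, -0.8]
grip_width: -0.0001
clock: 11.78
tcp_pos: [0.5363, -0.0656, 0.0172]
orientation: [-0.28, 1.553, 0.28]
contact_force: [2.2, 0.4, -0.5]
grip_width: -0.0
clock: 11.9
tcp_pos: [0.5356, -0.0659, 0.0173]
orientation: [-0.281, 1.551, 0.28]
contact_force: [7.0, 3.7, -6.9]
grip_width: -0.0001
```

The force jumped to about 8 N, so the slide is at its stop. I'll back off, lift, and check.

```bash
python3 -m pendant '[0,0,0,0,0, 0,0,0,3,0, 0,0,0,10,0, 0,0,0,5,0, 0,-20,0,0,0, 0,-30,0,0,0, 0,-40,0,0,0, 0,-40,0,0,0, 0,0,0,0,0]'; python3 - <<'E'
from h import *
for cam in("scene","side"):
    im,d=viewer.grab_frame(cam)
    s=im[180:290,250:380] if cam=="scene" else im[190:300,270:400]
    s=cv2.resize(s,None,fx=3,fy=3,interpolation=2)
    a=s if cam=="scene" else np.hstack([a,s])
    print([(x["location"],x["score"]) for x in nets.look_for("blue_gate_lug",cam)[:1]])
cv2.imwrite("pics/c7.png",a[:,:,::-1])
im,d=viewer.grab_frame("wrist");cv2.imwrite("pics/w7.png",im[:,:,::-1])
o=r.get_obs();print(R.from_rotvec(o["orientation"]).as_matrix().round(3))
# green button, averaged over scene and side
Ms=[];uv=[]
for cam in("scene","side"):
    im=cv2.imread(f"pics/{cam}0.png");hsv=cv2.cvtColor(im,cv2.COLOR_BGR2HSV)
    m=((hsv[...,0]>45)&(hsv[...,0]<85)&(hsv[...,1]>120)).astype(np.uint8)
    n,l,s,ce=cv2.connectedComponentsWithStats(m)
    g=(455,226) if cam=="scene" else (331,355)
    k=min(range(1,n),key=lambda i:np.hypot(*(ce[i]-g)));print(cam,ce[k],s[k])
    c=viewer.calibration(cam);Ms.append(np.array(c["mtx"])@np.diag([1,-1,-1])@np.array(c["world_to_cam"])[:3]);uv.append(ce[k])
X=cv2.triangulatePoints(Ms[0],Ms[1],uv[0],uv[1]);print("green",X[:3,0]/X[3])
E
```

```text
clock: 13.02
tcp_pos: [0.5539, -0.0601, 0.1503]
orientation: [-0.28, 1.547, 0.279]
contact_force: [-0.3, -1.1, -0.2]
grip_width: 0.0003
[([0.5359, -0.0634, 0.0062], 0.65)]
[([0.5441, -0.0545, 0.0111], 0.82)]
[[-0.002 -0.35   0.937]
 [-0.     0.937  0.35 ]
 [-1.     0.001 -0.002]]
scene [456.625      224.70833333] [453 222   9   7  48]
side [331.18918919 354.72072072] [326 349  11  12 111]
green [0.48233947 0.36800821 0.06807363]
```

View pics/c7.png

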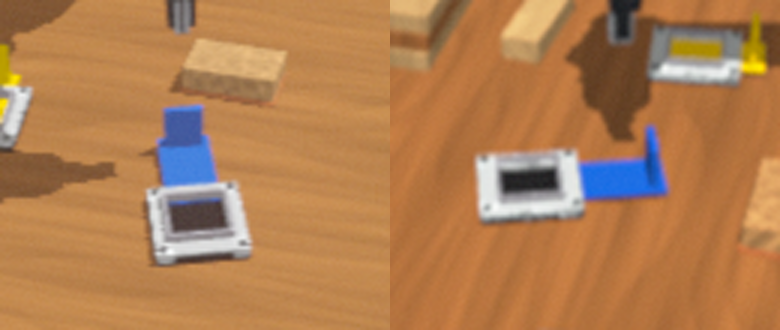

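The opening is all black and the lug is at its far end, so the gate is open. Flying to the green button at about (0.485,0.370).

```bash
python3 -m pendant '[0,-35,0,0,0, 0,-35,20,4,0, 0,0,40,8,0, 0,0,40,8,0, 0,0,40,8,0, 0,0,40,8,0, 0,0,40,8,0, 0,0,40,8,0, 0,0,40,8,0, 0,0,40,8,0, 0,0,40,8,0, 0,0,40,8,0, 0,0,27,10,0, 0,0,20,0,0, 0,0,0,0,0]'; python3 - <<'E'
from h import *
o=r.get_obs();c=viewer.calibration("wrist");im,d=viewer.grab_frame("wrist");cv2.imwrite("pics/w8.png",im[:,:,::-1])
hsv=cv2.cvtColor(im,cv2.COLOR_RGB2HSV)
m=((hsv[...,0]>45)&(hsv[...,0]<85)&(hsv[...,1]>120)).astype(np.uint8)
n,l,s,ce=cv2.connectedComponentsWithStats(m)
for i in range(1,n):
    if s[i,4]>60: print(ce[i],s[i],ray(c,*ce[i],.071))
print(o["tcp_pos"],[(x["location"],x["score"]) for x in nets.look_for("green_button_top","wrist")[:2]])
E
```

```text
clock: 15.15
tcp_pos: [0.475, 0.4115, 0.2162]
orientation: [-0.283, 1.554, 0.282]
contact_force: [0.8, -0.9, 1.2]
grip_width: 0.0001
[276.11139896 201.44818653] [261 186  31  32 772] [0.48177584 0.36906186 0.071     ]
[0.47496152 0.41147493 0.21618271] [([0.4796, 0.3691, 0.0785], 0.94)]
```

View pics/w8.png

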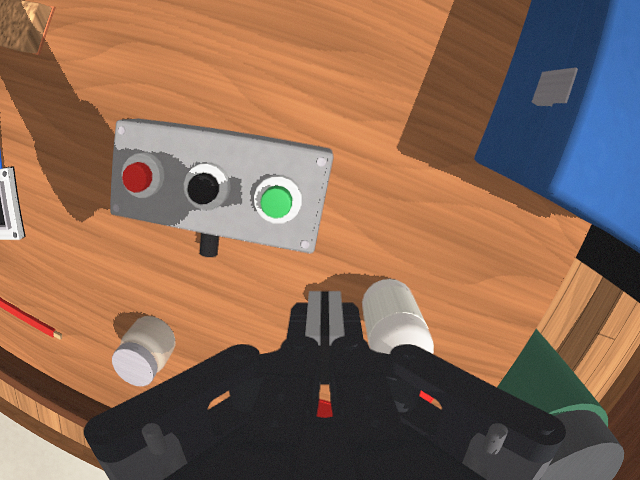

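The green button is at px (276,201), which gives (0.482,0.369). The bottle at (395,310) looks close to the tool, so I'll check its clearance before descending.

```bash
python3 -m pendant '[0,0,-12,-3,0, 0,0,-15,-3,0, 0,0,-15,-3,0, 0,0,0,0,0]'; python3 - <<'E'
from h import *
viewer.grab_frame("side")
for n in("glue_bottle","screw_jar"):
    print(n,[(np.round(x["location"],3),x["score"]) for x in nets.look_for(n,"side")[:1]])
c=viewer.calibration("side");im=cv2.imread("pics/side0.png");d=np.load("side0.npy");P=cloud("side",d)
m=(d>0)&(P[...,2]>.06)&(P[...,2]<.2)&(P[...,1]>.3)&(P[...,1]<.55)&(P[...,0]>.55)&(P[...,0]<.75);p=P[m];print(p.min(0),p.max(0),np.median(p,0))
E
```

```text
clock: 15.75
tcp_pos: [0.4836, 0.3655, 0.2176]
orientation: [-0.278, 1.552, 0.277]
contact_force: [0.4, -0.4, 0.6]
grip_width: 0.0
glue_bottle [(array([0.555, 0.54 , 0.103]), 0.7)]
screw_jar [(array([0.719, 0.278, 0.05 ]), 0.98)]
[0.55017168 0.43091449 0.06020813] [0.74994888 0.54995394 0.17481426] [0.57039951 0.53231384 0.12214332]
```

The bottle is 17 cm away, so there is room. Descending, then feeling for contact.

```bash
python3 -m pendant '[0,25,4,-1,0, 0,30,0,0,0, 0,30,0,0,0, 0,25,0,0,0, 0,20,0,0,0, 0,12,0,0,0, 0,8,0,0,0, 0,0,0,0,0]'; python3 -m pendant '[0,3,0,0,0, 0,3,0,0,0]';python3 -m pendant '[0,2,0,0,0]';python3 -m pendant '[0,2,0,0,0]'; python3 - <<'E'
from h import *
for cam in("scene","side"):
    im,d=viewer.grab_frame(cam)
    s=im[170:280,390:520] if cam=="scene" else im[290:400,270:400]
    s=cv2.resize(s,None,fx=3,fy=3,interpolation=2)
    a=s if cam=="scene" else np.hstack([a,s])
cv2.imwrite("pics/c9.png",a[:,:,::-1])
E
```

```text
clock: 16.9
tcp_pos: [0.4802, 0.3715, 0.067]
orientation: [-0.281, 1.553, 0.28]
contact_force: [0.1, 0.3, -0.4]
grip_width: -0.0001
clock: 17.15
tcp_pos: [0.4806, 0.3717, 0.0616]
orientation: [-0.28, 1.552, 0.281]
contact_force: [-0.7, -0.8, 0.3]
grip_width: -0.0002
clock: 17.27
tcp_pos: [0.4803, 0.3714, 0.0593]
orientation: [-0.28, 1.552, 0.28]
contact_force: [-0.5, 0.2, -0.4]
grip_width: 0.0
clock: 17.4
tcp_pos: [0.4803, 0.3714, 0.0572]
orientation: [-0.28, 1.552, 0.28]
contact_force: [0.2, 0.4, 0.2]
grip_width: -0.0001
```

View pics/c9.png

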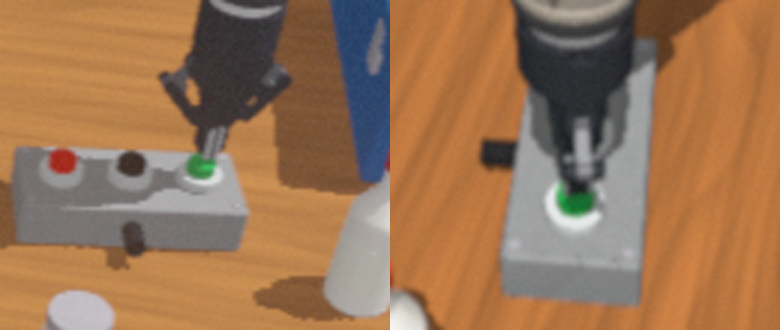

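The tips are just above the green button, a few mm to its +y side. I'll shift 4 mm and press in small steps.

```bash
python3 -m pendant '[0,0,-4,0,0, 0,2,0,0,0]'; python3 -m pendant '[0,2,0,0,0]';python3 -m pendant '[0,2,0,0,0]';python3 -m pendant '[0,2,0,0,0]'
```

```text
clock: 17.75
tcp_pos: [0.4822, 0.3671, 0.0553]
orientation: [-0.28, 1.552, 0.279]
contact_force: [0.4, 0.3, 0.8]
grip_width: -0.0002
clock: 17.88
tcp_pos: [0.4817, 0.3676, 0.0531]
orientation: [-0.28, 1.553, 0.28]
contact_force: [-0.1, -0.4, -0.3]
grip_width: 0.0001
clock: 18.0
tcp_pos: [0.4816, 0.3677, 0.051]
orientation: [-0.28, 1.553, 0.28]
contact_force: [-0.7, 0.3, 0.5]
grip_width: -0.0002
clock: 18.12
tcp_pos: [0.4816, 0.3677, 0.0491]
orientation: [-0.28, 1.553, 0.28]
contact_force: [-0.8, -1.3, 2.9]
grip_width: -0.0001
```

```bash
python3 -m pendant '[0,2,0,0,0]'; python3 -m pendant '[0,2,0,0,0]';python3 -m pendant '[0,2,0,0,0, 0,0,0,0,0]'
```

```text
clock: 18.25
tcp_pos: [0.4816, 0.3677, 0.0473]
orientation: [-0.28, 1.553, 0.28]
contact_force: [-1.4, -0.8, 4.6]
grip_width: -0.0003
clock: 18.38
tcp_pos: [0.4816, 0.3677, 0.0454]
orientation: [-0.28, 1.553, 0.28]
contact_force: [-2.0, -1.5, 4.4]
grip_width: 0.0003
clock: 18.62
tcp_pos: [0.4816, 0.3678, 0.0434]
orientation: [-0.28, 1.553, 0.28]
contact_force: [-1.7, -0.9, 5.9]
grip_width: -0.0
```

```bash
python3 -m pendant '[0,1,0,0,0, 0,0,0,0,0]'; python3 -m pendant '[0,-4,0,0,0, 0,-8,0,0,0, 0,-20,0,0,0, 0,-40,0,0,0, 0,-40,0,0,0, 0,-30,0,0,0, 0,0,0,0,0, 0,0,0,0,0]'; python3 - <<'E'
from h import *
for cam in("scene","side"):
    im,d=viewer.grab_frame(cam);i0=cv2.imread(f"pics/{cam}0.png")[:,:,::-1]
    P=cloud(cam,d);hsv=cv2.cvtColor(im,cv2.COLOR_RGB2HSV)
    g=(hsv[...,0]>45)&(hsv[...,0]<85)&(hsv[...,1]>120)&(abs(P[...,0]-.48)<.05)&(abs(P[...,1]-.37)<.04)&(P[...,2]>.05)&(P[...,2]<.1)
    print(cam,"green",g.sum(),np.median(P[g],0).round(4))
    for n in("blue_gate_lug","yellow_gate_lug"): print(n,[x["location"] for x in nets.look_for(n,cam)[:1]])
    cv2.imwrite(f"pics/{cam}10.png",im[:,:,::-1])
    # changed pixels outside gate/arm
    df=cv2.absdiff(im,i0).max(2)>60;n,l,s,ce=cv2.connectedComponentsWithStats(df.astype(np.uint8))
    print([(ce[i].round().tolist(),int(s[i,4])) for i in range(1,n) if s[i,4]>25])
E
```

```text
clock: 18.88
tcp_pos: [0.4816, 0.3678, 0.0425]
orientation: [-0.28, 1.553, 0.28]
contact_force: [-2.0, -1.0, 7.4]
grip_width: -0.0004
clock: 19.88
tcp_pos: [0.4812, 0.3673, 0.1835]
orientation: [-0.281, 1.553, 0.28]
contact_force: [0.1, 0.5, -1.0]
grip_width: 0.0002
scene green 47 [0.4896 0.3679 0.0737]
blue_gate_lug [[0.5375, -0.0603, 0.0093]]
yellow_gate_lug [[0.4572, -0.3, 0.0098]]
[([477.0, 2.0], 59), ([574.0, 3.0], 523), ([368.0, 31.0], 653), ([402.0, 37.0], 802), ([451.0, 20.0], 85), ([578.0, 70.0], 2644), ([476.0, 50.0], 1233), ([506.0, 44.0], 193), ([605.0, 45.0], 28), ([597.0, 64.0], 108), ([505.0, 67.0], 242), ([521.0, 67.0], 41), ([344.0, 83.0], 75), ([363.0, 90.0], 196), ([381.0, 107.0], 26), ([476.0, 145.0], 1994), ([525.0, 155.0], 131), ([323.0, 213.0], 2914), ([402.0, 187.0], 1796), ([412.0, 224.0], 45), ([409.0, 233.0], 103), ([315.0, 252.0], 179)]
side green 107 [0.4806 0.3749 0.0765]
blue_gate_lug []
yellow_gate_lug [[0.4922, -0.2994, 0.0114]]
[([581.0, 59.0], 7369), ([479.0, 21.0], 2041), ([622.0, 45.0], 486), ([486.0, 51.0], 1289), ([370.0, 199.0], 13371), ([628.0, 108.0], 965), ([416.0, 109.0], 747), ([345.0, 104.0], 48), ([583.0, 113.0], 30), ([335.0, 115.0], 43), ([353.0, 115.0], 50), ([370.0, 118.0], 86), ([635.0, 129.0], 278), ([318.0, 122.0], 65), ([331.0, 121.0], 31), ([596.0, 143.0], 294), ([300.0, 152.0], 401), ([598.0, 360.0], 16569), ([381.0, 160.0], 26), ([599.0, 199.0], 1061), ([540.0, 215.0], 207), ([549.0, 206.0], 88), ([579.0, 242.0], 72), ([599.0, 246.0], 44), ([467.0, 372.0], 8731)]
```

```bash
python3 -c "
from bench import r
print(r.hand_in(),r.get_obs()['contact_force'])"
```

```text
the job is handed in; nothing more can be done
the job is handed in; nothing more can be done
```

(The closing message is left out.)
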